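# Hold the hidden bolt head behind the radio shock mount

## Task

Reach down from above into the gap between the blue bracket and the grey power supply, feel the brass bolt head hidden behind the bracket and push the bolt towards the robot until it is fully home against the bracket. Grip the head by its two broad flats so that they stand upright (the drooping spanner on the nut at the front then comes level) and hold it from turning: finish while still gripping the head, bolt home and flats upright, so that a colleague can run up the nut. Do not touch the spanner with the robot, and leave everything else on the bench where it is.

Things in the scene. Friction and masses are not known exactly. Their poses are not given: they have to be found in the camera images.
- mount: Fixed shock mount (sizes in mm). Origin on the bench directly below the bolt, in the plane of the bracket's rear face; x points from the bracket to the power supply (roughly away from the robot), y left along the bracket, z up. The gap behind the bracket is 65 wide (x 0 to 65), open above and at both ends; its floor is 6 above the bench.
- head_center (a point): Centre of the brass bolt head in the gap: at mount y = 0, 85 above the bench, 30 below the bracket's top edge, 19 behind the bracket's rear face when home. The head is 18 long along the bolt, 12 wide between its two broad flats, 36 tall; upright, the flats face along the mount's y. Between head and bracket is a thin neck, 11 thick, 10 long.
- bolt_slide (a joint): Position of the bolt along its axis in m: 0 = home, head's neck hard against the bracket (a firm stop); grows as the bolt sticks out backwards, up to 0.016. Starts 7 to 13 mm out. Stiff: about 1.5 N moves it, and it stays where it is left.
- bolt_turn (a joint): Turn of the bolt, rad: 0 = flats upright, spanner level; positive = spanner drooping, head's top leaning to the mount's +y. A springy rubber bush (0.22 N m per rad towards 0) and the spanner's weight rest it at about 0.2 to 0.38, and it returns there when let go. Two upright fingers closed on the flats, centred on the head, bring it upright.
- spanner_end (a point): Free end of the steel spanner left on the nut on the robot's side of the bracket, 149 from the bolt's axis towards the mount's +y. With the bolt home the spanner lies at mount x -34 to -26, up to 14 above the bolt's axis; it moves with the bolt.
- head: The same bolt head as a part (see head_center for its position); its origin lies on the bolt's axis at the neck's front end, 19 in front of the head's centre; x along the bolt away from the bracket, z up when the flats are upright.
- spanner: The spanner as a part, turning with the bolt; its origin coincides with head's. Its ring end, 28 across, sits round the nut.
- screwdriver: Orange-handled screwdriver, 200 long, lying near the mount; origin under its middle. Leave alone.
- tin: Small open aluminium tin, 68 across, 28 high, beside the mount; origin at its underside centre. Leave alone.
- tape: Black roll of tape lying flat, 80 across, 18 high, beside the mount; origin at its underside centre. Leave alone.
- mug: Blue mug, 80 across, 90 high; origin at its underside centre. Leave alone.
- handheld: Black handheld radio standing upright, 34 x 58 mm, 115 high, with a thin aerial up to 245; origin at its underside centre. Leave alone.
- microphone: Desk microphone, base 120 x 90 x 35 mm, gooseneck up to 197 high; origin at its underside centre. Leave alone.
- multimeter: Yellow multimeter lying flat, 160 x 80 x 36 mm; origin at its underside centre. Leave alone.
- bracket_top (a point): Middle of the top edge of the blue upright bracket plate: 6 thick (mount x -6 to 0), 90 wide (mount y -45 to 45), top 115 above the bench.
- supply_top (a point): Centre of the top of the grey power supply behind the gap: mount x 65 to 195, 170 wide (mount y -85 to 85), top 85 above the bench.

How it is judged:
By the outcome, as a careful person would: the job done as asked, in the order asked, and still so for the second after the job is handed in, while the arm keeps its last pose, push and grip.
It also fails if it takes over 35 s, if anything falls off the work surface, if the arm or the gripper's body presses on something with over 40 N, if the wrist force passes 120 N, or if a joint passes its speed limit or range.

## Robot

A 6-joint arm with a two-finger parallel gripper is mounted at the origin on the work surface. World frame = base frame: x ahead of the robot, y to its left, z up, the work surface at z = 0. Lengths are in m, angles in rad, forces in N, time in s.
With the tool pointing down it reaches from about 0.3 to 0.775 m from the base axis. Payload 14.6 kg.
Tool frame: the origin (TCP) lies on the mounting face of the last link; the fingertips stand 199 mm ahead of it and the grasp point (between the pads) lies 180 mm ahead of it; z points along the fingers, y is the line along which they close (so a half turn about z gives the same grasp; the last joint's range is limited). The gripper opens to 94 mm and grips with 3 to 60 N. Pads are 16 mm wide; open, the fingers measure 119 mm over their backs; the gripper's body (75 mm by 177 mm) begins 78 mm behind the grasp point.
Start: joints at [1.13, 0.3, 1.521, -0, 1.321, -0.067], TCP at [0.201, 0.512, 0.405] pointing down, gripper open.
Joint ranges: [-3.03, 3.03], [-0.79, 2.21], [0.23, 2.52], [-1.04, 4.18], [0, 3.07], [-2.55, 2.55]. Speed limits (rad/s): [2.22, 2.22, 2.57, 3.14, 3.14, 3.14].

## Interface

Orientations are given as [roll, pitch, yaw] about the fixed x, y, z axes, in that order (R = Rz(yaw) Ry(pitch) Rx(roll)).
In Python, from station import get_obs, camera, hand_in gives the robot as it stands.
- The arm moves only by the tool apply_moves, never from a script. Its argument "increments" is a list of rows, each an object of numbers: "tx", "ty", "tz": the shift along the tool's x, y, z as a fraction of full scale; "ax", "ay", "az": the turn, a rotation vector about the tool's x, y, z as a fraction of full scale. In form: [{"tx": .., "ty": .., "tz": .., "ax": .., "ay": .., "az": ..}, ...]. A call has 1 to 12 rows; each row shifts and turns the commanded pose from where the row before left it, along the tool's axes as they then stand; what a row does not reach is not made up. Full scale, the value 1, is 30 mm for a shift and 5 degrees for a turn. A row lasts 1/8 s, in which the tool goes at most 62.5 mm and 10.7 degrees, less where a joint would pass 70% of its speed; a pose out of reach is approached as far as the arm can. A call with a number of a shift or a turn outside -1 to 1 is refused whole. A call with a gripper value outside its range is refused whole. "jaw" is the closure, from 0 (fully open) to 1 (shut), set as the call begins (left out, the last holds). The fingers move at their own pace and stop on an object; "force" is the grip in N (left out, the last holds). Time passes only in rows, so rows that do not move let the fingers close. It gives the time, the measured TCP pose, the force, the opening and the grip force at its end, in the units of the state.
- get_obs(): the state, without advancing time (a new reading comes with each control period).
- camera(name): name is "scene" or "side" or "wrist"; returns a dict with "pixels" (480x640x3 uint8, red, green, blue), "camera_matrix" (3x3 intrinsics, pixels), "R" (3x3) and "t" (3): a world point X has camera coordinates R X + t; the wrist camera has in their place "T_tool_cam" (4x4, takes a point from camera to tool coordinates, whose origin is the TCP and whose axes are the flange's). Camera axes: x right, y down, z forward; pixel columns grow to the right and rows downward; lengths in m; the calibration is good to about 2 mm. A picture is of the moment at which its call begins: read the wrist's pose just before it. There is no depth.
- hand_in(): hands the job in; it is judged then, once.
The state is a dict: "time_s": time; "qpos": joint angles; "joint_vel": joint speeds; "tau": joint torques, N m; "ee_pos": TCP position; "eef_rot": TCP orientation; "force": force on the tool from outside, world axes, zero at the start; "moment": the same for the moment, N m; "grip_width": finger opening in m; "grip_force": force on a finger pad.
Only numpy, scipy, OpenCV 4.12 (cv2) and the standard library are available. Lean on these libraries where they do the work, as an engineer would, in place of code of your own. Each camera call takes 0.05 s, during which the arm holds its last target. There are 200 camera calls.

## Working session

There is one attempt and no reset: what is moved stays moved. The work goes in short steps, Python scripts to look and compute and a tool call to move; the robot and the scene stay as the last step left them, time stands still between calls to the robot, and variables do not carry over. Pictures are saved under pics/ and viewed, at most 10 in all, crops included, and the job is handed in when it is done.

Besides the shell and the picture viewer there is one more tool, called after "Request:" as name(argument=value, ...) on one line, values as JSON. apply_moves: Moves the arm, as the interface text tells. Its arguments: {"type":"object","properties":{"increments":{"type":"array"},"jaw":{"type":"number"},"force":{"type":"number"}},"required":["increments"]}

```bash
mkdir -p pics; ls; python3 - <<'E'
from station import get_obs, camera
import cv2,numpy as np,pickle
o=get_obs();print({k:np.round(v,3) for k,v in o.items()})
for n in("scene","side","wrist"):
    c=camera(n);pickle.dump(c,open(f"pics/{n}0.pkl","wb"));cv2.imwrite(f"pics/{n}0.png",c["pixels"][:,:,::-1])
    print(n,{k:np.round(v,3).tolist() for k,v in c.items() if k!="pixels"})
E
```

```text
pics
{'time_s': np.float64(0.0), 'qpos': array([ 1.13 ,  0.3  ,  1.522, -0.   ,  1.321, -0.067]), 'joint_vel': array([ 0.001,  0.001, -0.002, -0.   ,  0.   , -0.002]), 'tau': array([ 4.0000e-03, -5.3185e+01, -3.5272e+01,  7.1000e-02,  2.5000e-02,
       -0.0000e+00]), 'ee_pos': array([0.201, 0.512, 0.404]), 'eef_rot': array([-3.14 , -0.   ,  2.768]), 'force': array([-0.555, -0.516, -1.101]), 'moment': array([ 0.05 ,  0.039, -0.021]), 'grip_force': np.float64(0.0), 'grip_width': np.float64(0.094)}
scene {'camera_matrix': [[601.274, 0.0, 321.797], [0.0, 601.274, 233.595], [0.0, 0.0, 1.0]], 'R': [[0.813, 0.582, -0.014], [0.301, -0.439, -0.847], [-0.499, 0.684, -0.532]], 't': [-0.455, -0.069, 1.829]}
side {'camera_matrix': [[575.355, 0.0, 317.514], [0.0, 575.355, 242.796], [0.0, 0.0, 1.0]], 'R': [[-0.999, -0.051, 0.01], [-0.046, 0.754, -0.656], [0.026, -0.655, -0.755]], 't': [0.547, 0.078, 1.55]}
wrist {'camera_matrix': [[380.7, 0.0, 325.028], [0.0, 380.7, 236.874], [0.0, 0.0, 1.0]], 'T_tool_cam': [[0.001, -0.959, -0.283, 0.082], [1.0, 0.001, -0.0, 0.0], [0.0, -0.283, 0.959, 0.02], [0.0, 0.0, 0.0, 1.0]]}
```

View pics/scene0.png

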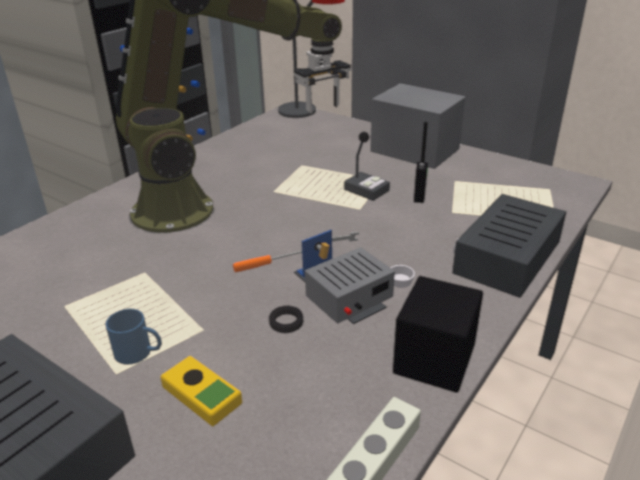

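View pics/side0.png

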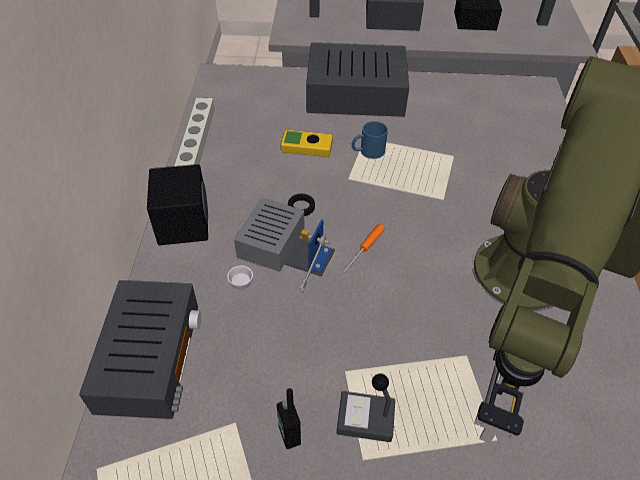

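The scene view shows the bracket near (317,250), with the head at (324,250) and the supply behind it at (350,283). In the side view the bracket is at (316,245), the head at (305,234) and the spanner runs down to (302,290). Next I'll enlarge both.

```bash
python3 - <<'E'
import cv2,numpy as np
a=cv2.imread("pics/side0.png")[185:300,220:350];b=cv2.imread("pics/scene0.png")[220:325,285:425]
a=cv2.resize(a,None,fx=5,fy=5,interpolation=2)[:, :];b=cv2.resize(b,None,fx=5,fy=5,interpolation=2)
cv2.imwrite("pics/a.png",a);cv2.imwrite("pics/b.png",b)
E
```

```text
(no output)
```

View pics/a.png

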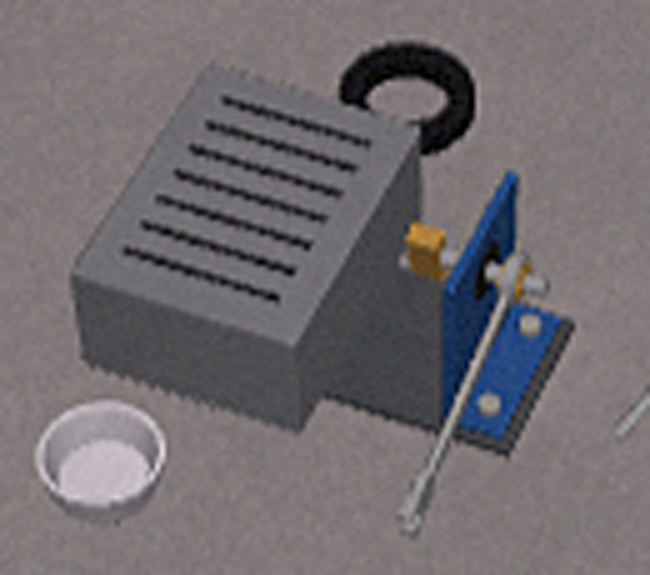

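View pics/b.png

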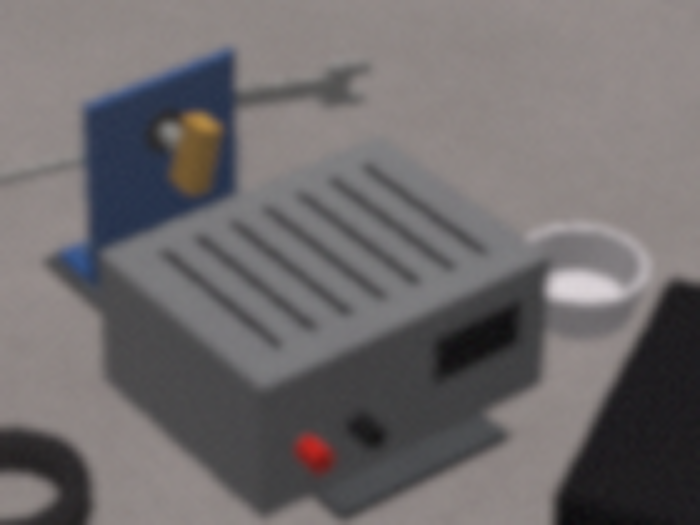

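The side crop shows the supply's top corners at (210,65), (418,125), (297,345) and (75,272), the bracket's top edge from (508,172) to (447,290), and the head at (427,250). The scene crop shows the supply's corners at (103,258), (380,135), (548,262) and (262,390), and the bracket top from (85,105) to (235,50). I'll cast these onto their known heights.

```bash
cat > h.py <<'E'
import numpy as np,pickle,cv2
def ray(c,p):
    d=np.linalg.solve(c["camera_matrix"],[p[0],p[1],1]); R=np.array(c["R"])
    return -R.T@c["t"],R.T@d
def plane(c,p,z):
    o,d=ray(c,p);return o+d*(z-o[2])/d[2]
E
python3 - <<'E'
from h import *
np.set_printoptions(precision=4,suppress=True)
s=pickle.load(open("pics/side0.pkl","rb"));c=pickle.load(open("pics/scene0.pkl","rb"))
f=lambda cam,o,L,z:np.array([plane(cam,(x/5+o[0],y/5+o[1]),z) for x,y in L])
for n,cam,o,L,B in(("side",s,(220,185),[(210,65),(418,125),(297,345),(75,272)],[(508,172),(447,290)]),
 ("scene",c,(285,220),[(262,390),(103,258),(380,135),(548,262)],[(85,105),(235,50)])):
    P=f(cam,o,L,.085)[:,:2];b=f(cam,o,B,.115)[:,:2]
    print(n,P,"sides",np.linalg.norm(np.roll(P,-1,0)-P,axis=1),"bracket",b,np.linalg.norm(b[0]-b[1]))
    # model points mount (right-y far = -y)
    M=np.array([[.195,-.085],[.065,-.085],[.065,.085],[.195,.085],[-.003,-.045],[-.003,.045]])
    Q=np.vstack([P,b]);m=M.mean(0);q=Q.mean(0)
    U,_,V=np.linalg.svd((M-m).T@(Q-q));R=V.T@np.diag([1,np.linalg.det(V.T@U.T)])@U.T;t=q-R@m
    print("mount",t,"yaw",np.arctan2(R[1,0],R[0,0]),"res mm",1e3*(Q-(M@R.T+t)))
E
```

```text
side [[ 0.7119 -0.1523]
 [ 0.5931 -0.113 ]
 [ 0.6443  0.0472]
 [ 0.7646  0.0048]] sides [0.1252 0.1682 0.1276 0.1657] bracket [[ 0.5414 -0.0524]
 [ 0.5684  0.0314]] 0.0880961650319063
mount [ 0.5561 -0.0117] yaw -0.32474751067047697 res mm [[-1.8647  2.1646]
 [ 2.497   0.0485]
 [-0.5202 -0.8529]
 [-3.3996 -1.8627]
 [ 2.4948  0.9732]
 [ 0.7927 -0.4706]]
scene [[ 0.714  -0.154 ]
 [ 0.5967 -0.1143]
 [ 0.6475  0.0472]
 [ 0.7696  0.0008]] sides [0.1238 0.1693 0.1307 0.1644] bracket [[ 0.5387 -0.0503]
 [ 0.57    0.0327]] 0.08871623919239334
mount [ 0.5586 -0.0112] yaw -0.33883622164995475 res mm [[-0.2697  2.1961]
 [ 5.0536 -1.3798]
 [-0.7108 -0.1753]
 [-1.1907 -3.4057]
 [-2.1478  2.3234]
 [-0.7346  0.4413]]
```

Both views put the mount at about (0.557, -0.0115) with yaw -0.325 rad, and the sizes match to within a few mm. I'll go up and across to hover behind the head, keeping x_tool facing the robot.

Request:
apply_moves(increments=[{"tz":-1},{"tz":-1,"tx":-0.5,"ty":-0.3},{"tz":-0.7,"tx":-0.95,"ty":-0.59,"az":-0.1},{"tx":-0.95,"ty":-0.59,"az":-0.1},{"tx":-0.95,"ty":-0.59,"az":-0.1},{"tx":-0.95,"ty":-0.59,"az":-0.1},{"tx":-0.95,"ty":-0.59,"az":-0.1},{"tx":-0.95,"ty":-0.59},{"tx":-0.95,"ty":-0.59},{"tx":-0.95,"ty":-0.59},{"tx":-0.95,"ty":-0.59},{"tx":-0.95,"ty":-0.59}], jaw=1, force=20)

```text
schema error: expected keys tx, ty, tz, ax, ay, az
```

Request:
apply_moves(increments=[{"tx":-0.95,"ty":-0.59},{"tx":-0.95,"ty":-0.59},{"tx":-0.95,"ty":-0.59},{"tx":-0.95,"ty":-0.59},{"tx":-0.95,"ty":-0.59},{"tx":-0.95,"ty":-0.59},{"tx":-0.95,"ty":-0.59},{"tx":-0.95,"ty":-0.59},{"tx":-0.95,"ty":-0.59,"tz":0.8},{"tx":-0.5,"ty":-0.3,"tz":1},{"tz":1},{"tz":1}])

```text
schema error: expected keys tx, ty, tz, ax, ay, az
```

All six keys are required.

Request:
apply_moves(increments=[{"tx":0,"ty":0,"tz":-1,"ax":0,"ay":0,"az":0},{"tx":-0.5,"ty":-0.3,"tz":-1,"ax":0,"ay":0,"az":0},{"tx":-0.95,"ty":-0.59,"tz":-0.7,"ax":0,"ay":0,"az":-0.1},{"tx":-0.95,"ty":-0.59,"tz":0,"ax":0,"ay":0,"az":-0.1},{"tx":-0.95,"ty":-0.59,"tz":0,"ax":0,"ay":0,"az":-0.1},{"tx":-0.95,"ty":-0.59,"tz":0,"ax":0,"ay":0,"az":-0.1},{"tx":-0.95,"ty":-0.59,"tz":0,"ax":0,"ay":0,"az":-0.1},{"tx":-0.95,"ty":-0.59,"tz":0,"ax":0,"ay":0,"az":0},{"tx":-0.95,"ty":-0.59,"tz":0,"ax":0,"ay":0,"az":0},{"tx":-0.95,"ty":-0.59,"tz":0,"ax":0,"ay":0,"az":0},{"tx":-0.95,"ty":-0.59,"tz":0,"ax":0,"ay":0,"az":0},{"tx":-0.95,"ty":-0.59,"tz":0,"ax":0,"ay":0,"az":0}], jaw=1, force=20)

```text
time_s: 1.65
ee_pos: [0.4209, 0.2347, 0.4855]
eef_rot: [-3.141, -0.0, 2.811]
force: [0.1, 0.6, -0.6]
grip_width: 0.0005
grip_force: 0.0
```

Request:
apply_moves(increments=[{"tx":-0.95,"ty":-0.7,"tz":0,"ax":0,"ay":0,"az":0},{"tx":-0.95,"ty":-0.7,"tz":0,"ax":0,"ay":0,"az":0},{"tx":-0.95,"ty":-0.7,"tz":0,"ax":0,"ay":0,"az":0},{"tx":-0.95,"ty":-0.7,"tz":0,"ax":0,"ay":0,"az":0},{"tx":-0.95,"ty":-0.7,"tz":0,"ax":0,"ay":0,"az":0},{"tx":-0.95,"ty":-0.7,"tz":0.6,"ax":0,"ay":0,"az":0},{"tx":-0.95,"ty":-0.7,"tz":0.6,"ax":0,"ay":0,"az":0},{"tx":-0.95,"ty":-0.7,"tz":0.8,"ax":0,"ay":0,"az":0},{"tx":-0.95,"ty":-0.7,"tz":0.9,"ax":0,"ay":0,"az":0},{"tx":0,"ty":0,"tz":0.9,"ax":0,"ay":0,"az":-0.05},{"tx":0,"ty":0,"tz":0,"ax":0,"ay":0,"az":0}])

```text
time_s: 3.02
ee_pos: [0.6016, -0.0266, 0.3696]
eef_rot: [-3.141, -0.004, 2.815]
force: [-0.1, 0.7, -0.1]
grip_width: 0.0002
grip_force: 0.0
```

```bash
python3 - <<'E'
from h import *
from station import *
o=get_obs();print(o["time_s"],o["ee_pos"],o["eef_rot"],o["force"])
c=camera("wrist");pickle.dump((o,c),open("pics/w1.pkl","wb"));cv2.imwrite("pics/w1.png",c["pixels"][:,:,::-1])
E
```

```text
3.025 [ 0.60157593 -0.02656071  0.36959066] [-3.14070914 -0.00414659  2.81534288] [-0.05934664  0.71932341 -0.13338293]
```

View pics/w1.png

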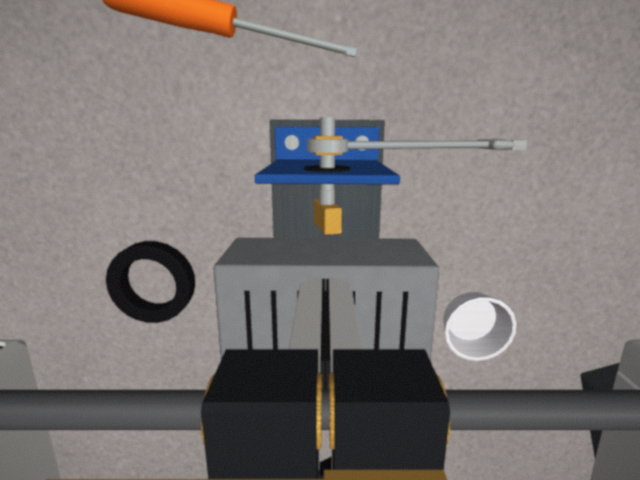

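The wrist view shows the bracket's top rear edge from (257,183) to (398,183), the supply's top front edge from (217,265) to (437,265), and the head at (314–342, 200–234). Next I'll extract these with masks and cast the rays.

```bash
cat >> h.py <<'E'
from scipy.spatial.transform import Rotation as Ro
def wplane(o,c,p,z):
    T=np.eye(4);T[:3,:3]=Ro.from_euler("xyz",o["eef_rot"]).as_matrix();T[:3,3]=o["ee_pos"]
    W=T@np.array(c["T_tool_cam"]);d=W[:3,:3]@np.linalg.solve(c["camera_matrix"],[p[0],p[1],1])
    return (W[:3,3]+d*(z-W[2,3])/d[2])
E
python3 - <<'E'
from h import *
np.set_printoptions(precision=4,suppress=True)
o,c=pickle.load(open("pics/w1.pkl","rb"))
hsv=cv2.cvtColor(c["pixels"],cv2.COLOR_RGB2HSV)
m=cv2.inRange(hsv,(100,120,60),(125,255,255));ys,xs=np.where(m[165:200]);ys+=165
print("blue",[(x,ys[xs==x].min(),ys[xs==x].max()) for x in (258,262,270,327,385,392,396)],xs.min(),xs.max())
g=cv2.inRange(hsv,(12,120,80),(30,255,255));g[:190]=0;g[245:]=0
ys,xs=np.where(g);print("head",xs.min(),xs.max(),ys.min(),ys.max());
for y in range(198,238,3):print(y,xs[ys==y].min() if (ys==y).any() else 0,xs[ys==y].max() if (ys==y).any() else 0,end=';')
for y in range(198,238,4): print(y,c["pixels"][y,312:346:3].tolist())
P=np.array([wplane(o,c,p,z)[:2] for p,z in [((257,183),.115),((398,183),.115),((217,265),.085),((437,265),.085)]])
print(P,np.linalg.norm(P[0]-P[1]),np.linalg.norm(P[2]-P[3]))
for a,b in((0,1),(2,3)): d=P[b]-P[a];print("yaw",np.arctan2(-d[0],d[1]))
yaw=-.325;X=np.array([np.cos(yaw),np.sin(yaw)]);
print("mid bracket",P[:2].mean(0),"mid supply - .065x",P[2:].mean(0)-.065*X)
E
```

```text
blue [(258, np.int64(173), np.int64(182)), (262, np.int64(171), np.int64(182)), (270, np.int64(165), np.int64(182)), (327, np.int64(172), np.int64(182)), (385, np.int64(167), np.int64(183)), (392, np.int64(172), np.int64(183)), (396, np.int64(174), np.int64(183))] 255 399
head 314 341 200 234
198 0 0;201 314 318;204 314 335;207 314 339;210 314 341;213 314 341;216 314 341;219 314 341;222 315 341;225 317 341;228 320 341;231 323 341;234 325 332;237 0 0;198 [[76, 81, 84], [83, 80, 79], [89, 85, 79], [126, 125, 124], [158, 159, 155], [175, 178, 175], [179, 180, 179], [144, 145, 143], [78, 82, 84], [75, 82, 83], [75, 80, 84], [79, 84, 87]]
202 [[82, 83, 81], [107, 79, 34], [113, 88, 48], [125, 125, 121], [157, 160, 155], [173, 176, 173], [175, 176, 174], [145, 147, 142], [77, 80, 83], [75, 80, 84], [73, 79, 82], [77, 82, 86]]
206 [[79, 79, 79], [105, 77, 34], [105, 79, 35], [115, 85, 38], [126, 96, 49], [127, 97, 49], [128, 98, 51], [125, 92, 42], [123, 91, 42], [92, 84, 69], [76, 81, 85], [74, 79, 85]]
210 [[80, 82, 80], [105, 78, 33], [107, 80, 38], [105, 77, 34], [139, 103, 44], [207, 1
[... 753 characters left out ...]
2, 72], [214, 164, 72], [211, 162, 70], [208, 158, 68], [205, 156, 67], [96, 89, 80], [77, 80, 83]]
230 [[76, 80, 85], [75, 80, 81], [76, 81, 82], [89, 75, 56], [147, 110, 47], [211, 161, 70], [210, 161, 70], [208, 159, 69], [209, 157, 66], [211, 162, 69], [105, 98, 84], [77, 83, 86]]
234 [[77, 81, 84], [72, 78, 79], [75, 81, 82], [74, 79, 82], [102, 88, 68], [144, 113, 67], [135, 108, 71], [131, 107, 72], [117, 99, 73], [100, 89, 73], [74, 78, 80], [74, 80, 82]]
[[ 0.5421 -0.0507]
 [ 0.5699  0.0317]
 [ 0.5916 -0.1076]
 [ 0.6436  0.0467]] 0.08699935293185265 0.16289257864119414
yaw -0.3252995086957028
yaw -0.32504192301213664
mid bracket [ 0.556  -0.0095] mid supply - .065x [ 0.556  -0.0097]
```

```bash
python3 - <<'E'
from h import *
from station import *
o,c=pickle.load(open("pics/w1.pkl","rb"))
R=Ro.from_euler("z",-.325).as_matrix()
f=lambda p:np.round(1e3*R.T@(np.array(p)-[.556,-.0098,0]),1)
for p in((324,233.5),(341,233.5),(325,206),(339,208)):print(p,f(wplane(o,c,p,.103)))
print("tcp",f(o["ee_pos"]))
E
```

```text
(324, 233.5) [ 35.7  -2.  103. ]
(341, 233.5) [ 35.7   9.5 103. ]
(325, 206) [ 16.8  -1.3 103. ]
(339, 208) [ 18.2   7.9 103. ]
tcp [ 48.5  -1.3 369.6]
```

The head's rear face is at x ≈ 36 (about 8 mm out), leaning about 0.2 rad. I'll lower the closed fingers behind it at x ≈ 50, y ≈ 0.

Request:
apply_moves(increments=[{"tx":-0.07,"ty":0.04,"tz":0.4,"ax":0,"ay":0,"az":0},{"tx":0,"ty":0,"tz":0.5,"ax":0,"ay":0,"az":0},{"tx":0,"ty":0,"tz":0.5,"ax":0,"ay":0,"az":0},{"tx":0,"ty":0,"tz":0.5,"ax":0,"ay":0,"az":0},{"tx":0,"ty":0,"tz":0.5,"ax":0,"ay":0,"az":0},{"tx":0,"ty":0,"tz":0.5,"ax":0,"ay":0,"az":0},{"tx":0,"ty":0,"tz":0.25,"ax":0,"ay":0,"az":0},{"tx":0,"ty":0,"tz":0,"ax":0,"ay":0,"az":0}])

```text
time_s: 4.08
ee_pos: [0.604, -0.0259, 0.2767]
eef_rot: [-3.141, -0.001, 2.816]
force: [1.2, -0.2, -0.7]
grip_width: 0.0005
grip_force: 0.0
```

Request:
apply_moves(increments=[{"tx":0.1,"ty":0,"tz":0.05,"ax":0,"ay":0,"az":0},{"tx":0.1,"ty":0,"tz":0,"ax":0,"ay":0,"az":0},{"tx":0.07,"ty":0,"tz":0,"ax":0,"ay":0,"az":0},{"tx":0.06,"ty":0,"tz":0,"ax":0,"ay":0,"az":0},{"tx":0,"ty":0,"tz":0,"ax":0,"ay":0,"az":0}])

```text
time_s: 4.7
ee_pos: [0.5946, -0.0227, 0.2758]
eef_rot: [3.142, 0.0, 2.816]
force: [0.4, 0.0, 1.1]
grip_width: 0.0004
grip_force: 0.1
```

Request:
apply_moves(increments=[{"tx":0.04,"ty":0,"tz":0,"ax":0,"ay":0,"az":0},{"tx":0.04,"ty":0,"tz":0,"ax":0,"ay":0,"az":0},{"tx":0,"ty":0,"tz":0,"ax":0,"ay":0,"az":0}])

```text
time_s: 5.08
ee_pos: [0.5923, -0.0219, 0.2757]
eef_rot: [-3.142, -0.0, 2.816]
force: [0.7, 0.1, 0.5]
grip_width: 0.0004
grip_force: 0.5
```

Request:
apply_moves(increments=[{"tx":0.04,"ty":0,"tz":0,"ax":0,"ay":0,"az":0},{"tx":0.04,"ty":0,"tz":0,"ax":0,"ay":0,"az":0},{"tx":0,"ty":0,"tz":0,"ax":0,"ay":0,"az":0}])

```text
time_s: 5.45
ee_pos: [0.5906, -0.0214, 0.2759]
eef_rot: [3.141, 0.004, 2.816]
force: [11.3, -3.0, -3.4]
grip_width: 0.0006
grip_force: 5.5
```

Request:
apply_moves(increments=[{"tx":0.04,"ty":0,"tz":0,"ax":0,"ay":0,"az":0},{"tx":0,"ty":0,"tz":0,"ax":0,"ay":0,"az":0}])

```text
time_s: 5.7
ee_pos: [0.59, -0.0213, 0.2761]
eef_rot: [3.141, 0.006, 2.815]
force: [18.8, -5.2, -7.8]
grip_width: 0.0005
grip_force: 9.3
```

The force rose firmly to about 19 N with the fingers' front face at x ≈ 28 mm, so the bolt is home. I'll back off, lift clear and half-open, then look.

Request:
apply_moves(increments=[{"tx":-0.2,"ty":0,"tz":0,"ax":0,"ay":0,"az":0},{"tx":-0.2,"ty":0,"tz":0,"ax":0,"ay":0,"az":0},{"tx":0,"ty":0,"tz":-0.5,"ax":0,"ay":0,"az":0},{"tx":0,"ty":0,"tz":-0.7,"ax":0,"ay":0,"az":0},{"tx":0,"ty":0,"tz":-0.8,"ax":0,"ay":0,"az":0},{"tx":0,"ty":0,"tz":-0.5,"ax":0,"ay":0,"az":0},{"tx":0,"ty":0,"tz":0,"ax":0,"ay":0,"az":0}])

```text
time_s: 6.58
ee_pos: [0.6003, -0.0246, 0.3519]
eef_rot: [3.141, 0.002, 2.816]
force: [-0.5, 0.3, -0.7]
grip_width: 0.0005
grip_force: 0.0
```

Request:
apply_moves(increments=[{"tx":0,"ty":0,"tz":0,"ax":0,"ay":0,"az":0},{"tx":0,"ty":0,"tz":0,"ax":0,"ay":0,"az":0},{"tx":0,"ty":0,"tz":0,"ax":0,"ay":0,"az":0}], jaw=0.4)

```text
time_s: 6.95
ee_pos: [0.6003, -0.0246, 0.3501]
eef_rot: [-3.141, -0.001, 2.816]
force: [-0.2, -0.6, -0.7]
grip_width: 0.0271
grip_force: 0.0
```

```bash
python3 - <<'E'
from h import *
from station import *
o=get_obs();R=Ro.from_euler("z",-.325).as_matrix()
f=lambda p:np.round(1e3*R.T@(np.array(p)-[.556,-.0098,0]),1)
print(o["time_s"],f(o["ee_pos"]),o["eef_rot"],o["grip_width"],o["force"])
c=camera("wrist");pickle.dump((o,c),open("pics/w2.pkl","wb"));cv2.imwrite("pics/w2.png",c["pixels"][:,:,::-1])
g=cv2.inRange(cv2.cvtColor(c["pixels"],cv2.COLOR_RGB2HSV),(12,120,80),(30,255,255))
n,l,s,q=cv2.connectedComponentsWithStats(g)
for a in s[1:]:
    if a[4]>60:print(a)
E
```

```text
6.95 [4.680e+01 1.000e-01 3.501e+02] [-3.14139388e+00 -8.80754158e-04  2.81576722e+00] 0.027111932320583405 [-0.1792715  -0.56140725 -0.70349843]
[155   0  68  20 703]
[310 125  32   3  78]
[311 195  30  38 882]
[248 373  16  77 704]
[387 373  16  77 665]
[ 382  470  135   10 1224]
[141 479 127   1 127]
```

View pics/w2.png

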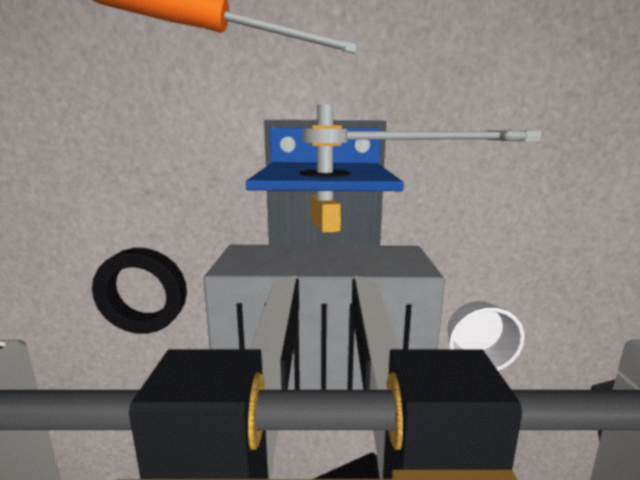

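The head is clearly in the gap at (311–341, 195–233), with a short neck behind the bracket. I'll move over it to x ≈ 20, open wider and descend astride.

Request:
apply_moves(increments=[{"tx":0.3,"ty":0,"tz":0,"ax":0,"ay":0,"az":0},{"tx":0.3,"ty":0,"tz":0,"ax":0,"ay":0,"az":0},{"tx":0.29,"ty":0,"tz":0,"ax":0,"ay":0,"az":0},{"tx":0,"ty":0,"tz":0,"ax":0,"ay":0,"az":0}])

```text
time_s: 7.5
ee_pos: [0.5745, -0.0159, 0.351]
eef_rot: [3.142, 0.0, 2.816]
force: [0.5, 0.1, 0.4]
grip_width: 0.056
grip_force: 0.0
```

Request:
apply_moves(increments=[{"tx":0,"ty":0,"tz":0.4,"ax":0,"ay":0,"az":0},{"tx":0,"ty":0,"tz":0.4,"ax":0,"ay":0,"az":0},{"tx":0,"ty":0,"tz":0.4,"ax":0,"ay":0,"az":0},{"tx":0,"ty":0,"tz":0.4,"ax":0,"ay":0,"az":0},{"tx":0,"ty":0,"tz":0.4,"ax":0,"ay":0,"az":0},{"tx":0,"ty":0,"tz":0.4,"ax":0,"ay":0,"az":0},{"tx":0,"ty":0,"tz":0.4,"ax":0,"ay":0,"az":0},{"tx":0,"ty":0,"tz":0,"ax":0,"ay":0,"az":0}])

```text
time_s: 8.5
ee_pos: [0.5749, -0.0161, 0.2656]
eef_rot: [-3.141, -0.002, 2.816]
force: [0.6, 0.1, 0.6]
grip_width: 0.0563
grip_force: 0.0
```

```bash
python3 - <<'E'
from h import *
from station import *
o=get_obs();R=Ro.from_euler("z",-.325).as_matrix()
f=lambda p:np.round(1e3*R.T@(np.array(p)-[.556,-.0098,0]),1)
print(o["time_s"],f(o["ee_pos"]),o["eef_rot"],o["grip_width"],o["force"])
o2,c2=pickle.load(open("pics/w2.pkl","rb"));print("head rear",f(wplane(o2,c2,(332,232.5),.103)))
E
```

```text
8.5 [1.990e+01 1.000e-01 2.656e+02] [-3.14121132e+00 -1.54935952e-03  2.81574908e+00] 0.056271998999170916 [0.59630364 0.11067559 0.63968951]
head rear [ 28.5   4.6 103. ]
```

The head's rear face is at 28.5 mm, so it is home. I'll close on the flats.

Request:
apply_moves(increments=[{"tx":0,"ty":0,"tz":0,"ax":0,"ay":0,"az":0},{"tx":0,"ty":0,"tz":0,"ax":0,"ay":0,"az":0},{"tx":0,"ty":0,"tz":0,"ax":0,"ay":0,"az":0},{"tx":0,"ty":0,"tz":0,"ax":0,"ay":0,"az":0},{"tx":0,"ty":0,"tz":0,"ax":0,"ay":0,"az":0},{"tx":0,"ty":0,"tz":0,"ax":0,"ay":0,"az":0},{"tx":0,"ty":0,"tz":0,"ax":0,"ay":0,"az":0},{"tx":0,"ty":0,"tz":0,"ax":0,"ay":0,"az":0}], jaw=1, force=30)

```text
time_s: 9.5
ee_pos: [0.5749, -0.0164, 0.2664]
eef_rot: [-3.141, -0.001, 2.816]
force: [-1.8, -5.6, -2.9]
grip_width: 0.0118
grip_force: 30.0
```

The width of 11.8 mm shows the flats are seated. I'll ease the roughly 6 N side load and add a gentle pull towards home.

Request:
apply_moves(increments=[{"tx":0.03,"ty":-0.03,"tz":0,"ax":0,"ay":0,"az":0},{"tx":0.03,"ty":0,"tz":0,"ax":0,"ay":0,"az":0},{"tx":0,"ty":0,"tz":0,"ax":0,"ay":0,"az":0},{"tx":0,"ty":0,"tz":0,"ax":0,"ay":0,"az":0}])

```text
time_s: 10.0
ee_pos: [0.5738, -0.0165, 0.2666]
eef_rot: [3.141, 0.004, 2.816]
force: [12.8, -3.3, -12.5]
grip_width: 0.0115
grip_force: 30.0
```

```bash
python3 - <<'E'
from h import *
from station import *
o=get_obs();R=Ro.from_euler("z",-.325).as_matrix()
f=lambda p:np.round(1e3*R.T@(np.array(p)-[.556,-.0098,0]),1)
print(o["time_s"],f(o["ee_pos"]),o["eef_rot"],o["grip_width"],R.T@o["force"],o["grip_force"])
a=camera("side")["pixels"][185:300,220:350,::-1];b=camera("wrist")["pixels"][80:300,150:550,::-1]
a=cv2.resize(a,(520,460),interpolation=2);b=cv2.resize(b,(280,154));im=np.zeros((460,800,3),np.uint8);im[:,:520]=a;im[:154,520:]=b
cv2.imwrite("pics/f.png",im)
E
```

```text
10.0 [ 19.   -0.7 266.6] [3.14050033 0.00392818 2.81553294] 0.011508126871071146 [ 13.21813712   0.96062969 -12.54294563] 29.998210966587067
```

View pics/f.png

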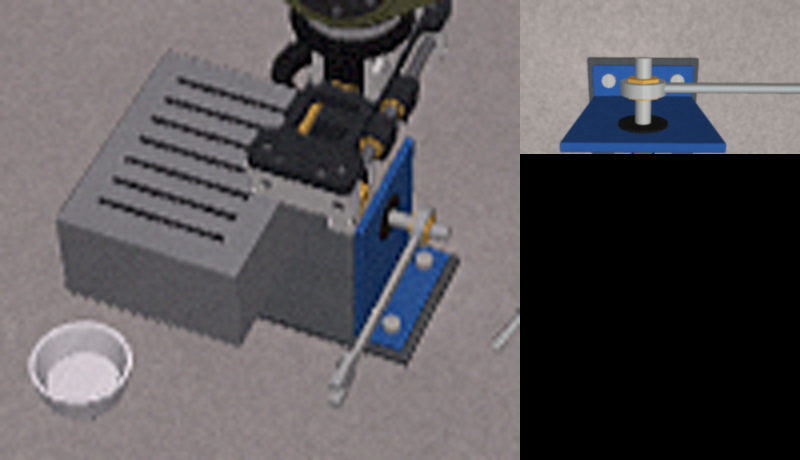

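The side view shows the fingers on the head, with the spanner's end now at crop (337,390), raised from where it was. I'll relax the vertical load slightly, firm up the grip and check that the spanner is level.

Request:
apply_moves(increments=[{"tx":-0.02,"ty":0,"tz":0.04,"ax":0,"ay":0,"az":0},{"tx":0,"ty":0,"tz":0,"ax":0,"ay":0,"az":0},{"tx":0,"ty":0,"tz":0,"ax":0,"ay":0,"az":0},{"tx":0,"ty":0,"tz":0,"ax":0,"ay":0,"az":0}], force=45)

```text
time_s: 10.6
ee_pos: [0.5741, -0.0165, 0.2663]
eef_rot: [3.141, 0.003, 2.816]
force: [5.9, -2.4, 3.9]
grip_width: 0.0116
grip_force: 45.0
```

```bash
python3 - <<'E'
from h import *
from station import *
o=get_obs();R=Ro.from_euler("z",-.325).as_matrix()
print(o["time_s"],R.T@(o["ee_pos"]-np.array([.556,-.0098,0])),o["eef_rot"],o["grip_width"],R.T@o["force"],o["grip_force"])
for cam in ("side","scene"):
  c=camera(cam)
  for turn,dx in((0,0),(.1,0),(.2,0),(.2,.008)):
    p=R@[-.03+dx,.149*np.cos(turn),.085-.149*np.sin(turn)]+[.556,-.0098,0]
    q=c["camera_matrix"]@(np.array(c["R"])@p+c["t"]);print(cam,turn,dx,q[:2]/q[2])
  if cam=="scene":im=c["pixels"][220:280,300:380,::-1]
  else: im2=c["pixels"][240:300,290:370,::-1]
cv2.imwrite("pics/g.png",cv2.resize(np.hstack([im2,im]),(800,300),interpolation=2))
E
```

```text
10.6 [ 0.01930505 -0.00059275  0.26634979] [3.14057556e+00 2.98199162e-03 2.81561871e+00] 0.011567709971196697 [ 6.32924261 -0.4283071   3.87009321] 45.00105142593384
side 0 0 [303.94419334 284.66057961]
side 0.1 0 [304.10352569 288.05635586]
side 0.2 0 [304.48693069 290.9141839 ]
side 0.2 0.008 [301.51933653 289.94022925]
scene 0 0 [356.95365969 222.41554756]
scene 0.1 0 [356.63707332 227.28652851]
scene 0.2 0 [355.89052707 232.24144374]
scene 0.2 0.008 [357.7623682 233.5127679]
```

View pics/g.png

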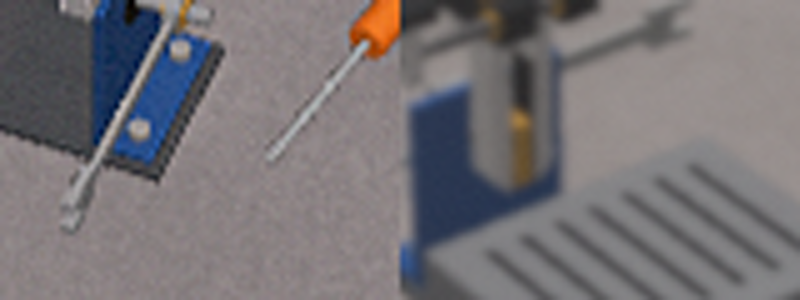

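The spanner's end shows at side (304,284) and scene (357,224). The predictions for a level spanner are (304,285) and (357,222), so it is level. The head is gripped upright at 45 N, with about 6 N still holding it home, so I'm handing in.

```bash
python3 -c "
from station import hand_in
print(hand_in())"
```

```text
the job is handed in; nothing more can be done
None
```

I pushed the bolt home and handed the job in at about 10.7 s, with the gripper still holding the head by its flats at 45 N, flats upright and the spanner level; the robot did not touch the spanner or the other objects.

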